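Rock a battery pack into its charger dock and lock it

TASK

Put the orange-banded battery pack into the pocket of the white charger dock: tip its contact end in first, push it against the sprung contacts, then rock the other end down until the pack lies flat and fully home, and slide the red catch fully closed over it. Be gentle - do not force the dock, do not drop the pack - and leave the blue-banded pack and everything else where it is, with the robot's hand clear at the end.

Things in the scene. Friction and masses are not known exactly. Their poses are not given: they have to be found in the camera images.
- pack: the pack to load: grey, orange label and orange band at its contact end. Block 72 long (x) x 44 wide (y) x 34 high (z) mm, about 0.22 kg; origin: centre of its underside. Contact end ('nose', brass strips) at x = -36 mm, more or less towards the robot. Upright on a 3 mm mat. Hold it across y near x = -7 mm, fingertips 14 mm or more above its underside to stay clear of the dock's deck.
- pack_nose (a point): middle of the lower edge of the pack's contact end (x = -36, z = 0 mm in the pack's frame).
- pack_ledge (a point): middle of the top of the low ledge at the pack's other end ('heel'): for x from +22 to +36 mm the pack is only 20 mm high. The point is at x = +29, z = 20 mm of the pack's frame.
- spare: another pack of the same shape, with blue label and band. To be left alone.
- dock: charger dock fixed on the mat: grey base plate 172 x 82 mm with an adjustable white cradle (155 x 70 mm, deck 20 mm above the dock's origin) clamped on it, UP TO 5 MM off its middle place either way along x. The state does not tell where: it must be felt or seen. Origin on the underside, below the cradle's middle place. x runs from the contact end (more or less towards the robot) to the catch end.
- nominal (a point): middle of the pocket's floor, 8 mm above the dock's origin, if the cradle stood at its middle place; really up to 5 mm before or behind it (dock x). Pocket: 12 mm deep, 45.6 mm wide (y = -22.8 to +22.8), its rear wall 36 mm to +x of this middle, 2 mm lead-in chamfers at side and rear rims. The seated pack is pressed to the rear wall, its origin on the middle of the floor.
- catch (a joint): red catch on the cradle's deck: 0 = open (start), 0.015 m = closed, sliding to the dock's -x; friction 2 N, stays put. Its lip (9.5 to 13.5 mm above the deck, front edge 42 mm to +x of the pocket's middle when open) passes over the ledge of a flat pack; a pack not flat blocks it. Push from its +x side on its tab: 6 mm thick, 28 wide, top 35.5 and foot 13.5 mm above the deck, 68 mm from the pocket's middle when open.
- bar_nominal (a point): top edge of the sprung contact bar at rest if the cradle stood at its middle place (it shifts with it): black, brass strips, 36 mm wide, 9 mm high from the floor, flat top, 34 mm to -x of the pocket's middle, so that the pack does not fit straight down. Pushed to -x it goes 4 mm to a hard stop: 1.2 N at first, 6 N at the stop. Only near the stop can the tipped pack's heel pass the rear rim.
- fan: 120 x 120 x 25 mm cooling fan lying on the mat, a bystander; origin under its centre.
- tape: roll of yellow tape, 96 mm across, 22 mm high, lying flat, a bystander.
- screwdriver: screwdriver lying along x at the right of the mat, a bystander.
- screw_cup: small steel bowl, 56 mm across, 28 mm high, a bystander.

How it is judged:
By the outcome, as a careful person would: the job done as asked, in the order asked, and still so for the second after the job is handed in, with the robot touching nothing.
It also fails if it takes over 70 s, if anything falls off the work surface, if the arm or the gripper's body presses on something with over 40 N, if the wrist force passes 120 N, or if a joint passes its speed limit or range.

ROBOT

A 6-joint arm with a two-finger parallel gripper is mounted at the origin on the work surface. World frame = base frame: x ahead of the robot, y to its left, z up, the work surface at z = 0. Lengths are in m, angles in rad, forces in N, time in s.
With the tool pointing down it reaches from about 0.3 to 1 m from the base axis. Payload 5.1 kg.
Tool frame: the origin (TCP) lies on the centre line of the jaws, within the pads' length; the fingertips stand 22 mm ahead of it and the grasp point (between the pads) lies 3 mm ahead of it; y points along the fingers, z is the direction in which the jaws open and shut, and the axes are right-handed (so a half turn about y gives the same grasp; the last joint's range is limited). The gripper opens to 95 mm and grips with 3 to 60 N. Pads are 20 mm wide; open, the fingers measure 119 mm over their backs; the gripper's body (75 mm by 180 mm) begins 59 mm behind the grasp point.
Start: joints at [-1.201, 0.124, 1.65, -0, 1.367, -0.083], TCP at [0.284, -0.584, 0.237] pointing down, gripper open.
Joint ranges: [-2.61, 2.61], [-1.02, 2.33], [0.03, 2.71], [-1.35, 4.49], [0.32, 2.68], [-2.91, 2.91]. Speed limits (rad/s): [2.57, 2.57, 3.14, 3.14, 3.14, 3.14].

INTERFACE

Orientations are given as a rotation vector (axis times angle).
In Python, from station import arm, get_image, calibration, find_in, landmark_of gives the robot as it stands.
- The arm moves only by the tool servo_tool, never from a script. Its argument "deltas" is a list of rows, each a list of 3 entries, a list of its own where there are three numbers: the shift along the world's x, y, z in cm, then the turn, a rotation vector about the world's x, y, z in degrees, then the gripper command: -1 is shut, 1 is fully open, values between are in proportion. A call has 1 to 8 rows; each row is the pose to reach, as a shift and turn from the pose measured when the call began; what a row does not reach only later rows make up. A row lasts 1/10 s, in which the tool goes at most 50 mm and 8.59 degrees, less where a joint would pass 70% of its speed; a pose out of reach is approached as far as the arm can. A call with a gripper value outside its range is refused whole. The fingers move at their own pace and stop on an object; the grip force is fixed at half the most. Time passes only in rows, so rows that repeat a pose let the fingers close. It gives the time, the measured TCP pose, the force and the opening at its end, in the units of the state.
- arm.get_state(): the state, without advancing time (a new reading comes with each control period).
- get_image(name): name is "scene" or "side" or "wrist"; returns the picture (384x512x3 uint8, red, green, blue); there is no depth.
- calibration(name): a dict with "mtx" (3x3 intrinsics, pixels), "R" (3x3) and "t" (3): a world point X has camera coordinates R X + t. Camera axes: x right, y down, z forward; pixel columns grow to the right and rows downward; lengths in m; the calibration is good to about 2 mm. A picture is of the moment at which its call begins: read the wrist's pose just before it. calibration takes no time and is no camera call; for the wrist camera it gives the pose at the moment of the call.
- arm.hand_in(): hands the job in, once; it reports no verdict.
Trained networks look in the newest picture that a camera, given by its name, has taken for a name from the list of things; names that differ only in an ending like _2 or _b are one class to them, and where a whole thing is asked for, a point or a joint stands for the part that bears it (a point fixed in the world has none). Each returns a list of dicts, best first, with "conf" (0 to 1); they miss things now and then, are a little off and sometimes report something else, mostly with a low value. They report only what shows in the picture. A call takes as long as a camera call.
- find_in(target, camera): "bbox" ([left, top, right, bottom] in pixels, round what is visible of it).
- landmark_of(target, camera): "location" ([column, row] in pixels: a listed point, or the origin of a listed thing).
The state is a dict: "t": time; "joints": joint angles; "joint_vel": joint speeds; "joint_efforts": joint torques, N m; "tool_pos": TCP position; "tcp_rot": TCP orientation; "contact_force": force on the tool from outside, world axes, zero at the start; "torque": the same for the moment, N m; "finger_gap": opening from 0.0 (shut) to 1.0 (fully open).
Only numpy, scipy, OpenCV 4.12 (cv2) and the standard library are available. Lean on these libraries where they do the work, as an engineer would, in place of code of your own. Each camera call takes 0.05 s, during which the arm holds its last target.

## Working session

There is one attempt and no reset: what is moved stays moved. The work goes in short steps, Python scripts to look and compute and a tool call to move; the robot and the scene stay as the last step left them, time stands still between calls to the robot, and variables do not carry over. Pictures are saved under pics/ and viewed, and the job is handed in when it is done.

Besides the shell and the picture viewer there is one more tool, called after "Emit:" as a command line: name --argument value ..., lists and objects as JSON in quotes. servo_tool: Moves the arm, as the interface text tells. Its arguments: {"type":"object","properties":{"deltas":{"type":"array","items":{"type":"array"}}},"required":["deltas"]}

```bash
ls; mkdir -p pics
cat > h.py <<'E'
import numpy as np, cv2
from station import arm, get_image, calibration, find_in, landmark_of
def snap(cam,fn,scale=1):
    c=calibration(cam); im=get_image(cam)
    o=cv2.cvtColor(im,cv2.COLOR_RGB2BGR)
    if scale!=1:o=cv2.resize(o,None,fx=scale,fy=scale,interpolation=cv2.INTER_CUBIC)
    cv2.imwrite('pics/'+fn,o); return im,c
def ray(c,px):
    R=np.array(c['R']);t=np.array(c['t']);K=np.array(c['mtx'])
    d=R.T@np.linalg.solve(K,[px[0],px[1],1.]);return -R.T@t,d
def onz(c,px,z):
    o,d=ray(c,px);return o+d*(z-o[2])/d[2]
def proj(c,X):
    R=np.array(c['R']);t=np.array(c['t']);K=np.array(c['mtx'])
    p=K@(R@np.array(X,float)+t);return p[:2]/p[2]
def tri(cs,pxs):
    A=np.zeros((3,3));b=np.zeros(3)
    for c,p in zip(cs,pxs):
        o,d=ray(c,p);d=d/np.linalg.norm(d);M=np.eye(3)-np.outer(d,d);A+=M;b+=M@o
    return np.linalg.solve(A,b)
E
python3 - <<'E'
from h import *
print(arm.get_state())
for cam in ['scene','side']:
    im,c=snap(cam,cam+'0.png',1.5)
    print(cam,'campos',ray(c,[0,0])[0])
    for n in ['pack','spare','dock','catch','fan']:
        print(n,[(d['bbox'],round(d['conf'],2)) for d in find_in(n,cam)][:2])
    for n in ['pack','pack_nose','pack_ledge','spare','dock','nominal','bar_nominal','catch']:
        print(n,[(d['location'],round(d['conf'],2)) for d in landmark_of(n,cam)][:2])
E
```

```text
pics
{'t': 0.0, 'joints': array([-1.20058400e+00,  1.24533887e-01,  1.65168101e+00, -3.00156665e-05,
        1.36748887e+00, -8.25742905e-02]), 'joint_vel': array([ 0.00056226,  0.00041437,  0.00064666,  0.00112264, -0.00027154,
       -0.00012931]), 'joint_efforts': array([ 2.18485275e-05, -4.17607999e+01, -3.59927237e+01,  7.74141261e-02,
        4.94089723e-02, -2.05292345e-04]), 'tool_pos': array([ 0.28412129, -0.58394791,  0.23536423]), 'tcp_rot': array([-0.45415861,  1.97229453, -1.96807891]), 'contact_force': array([-0.12115899,  0.1503209 ,  0.35354946]), 'torque': array([-0.01635602, -0.00059226, -0.00010226]), 'finger_gap': 0.999262234831617}
scene campos [1.00864195 0.36616522 0.96821035]
pack [([294.3, 184.4, 329.4, 215.3], 0.89)]
spare [([351.2, 221.3, 385.2, 258.3], 0.86)]
dock [([174.8, 135.2, 242.7, 183.0], 0.96)]
catch [([189.4, 150.2, 207.4, 166.9], 0.53)]
fan [([226.0, 230.9, 304.4, 300.5], 0.76), ([176.2, 135.1, 243.9, 183.1], 0.54)]
pack [([311.3, 202.3], 0.6)]
pack_nose [([322.3, 194.7], 0.88)]
pack_ledge [([305.2, 205.5], 0.74), ([213.9, 156.1], 0.57)]
spare [([365.0, 238.8], 0.73)]
dock [([217.8, 152.3], 0.86), ([183.6, 118.8], 0.75)]
nominal [([216.8, 154.4], 0.76)]
bar_nominal [([227.7, 145.7], 0.91)]Traceback (most recent call last):
  File "<stdin>", line 9, in <module>
ValueError: it knows: bar_nominal, dock, fan, nominal, pack, pack_ledge, pack_nose, screw_cup, screwdriver, spare, tape
```

Run:
```python
from h import *
P={}
for cam in ['scene','side']:
    im,c=snap(cam,cam+'1.png',1.5)
    print(cam,'campos',ray(c,[0,0])[0])
    for n in ['pack','spare','dock']:
        print(n,[(d['bbox'],round(d['conf'],2)) for d in find_in(n,cam)][:2])
    for n in ['pack','pack_nose','pack_ledge','spare','dock','nominal','bar_nominal']:
        l=landmark_of(n,cam); print(n,[(d['location'],round(d['conf'],2)) for d in l][:2])
        if l: P.setdefault(n,[]).append((c,l[0]['location']))
for n,v in P.items():
    if len(v)==2: print(n,tri([a for a,_ in v],[b for _,b in v]))
```

```text
scene campos [1.00864195 0.36616522 0.96821035]
pack [([294.4, 183.9, 330.2, 215.5], 0.74)]
spare [([352.3, 221.0, 384.6, 256.6], 0.81)]
dock [([175.0, 135.9, 243.7, 186.1], 0.73)]
pack [([310.6, 202.2], 0.65)]
pack_nose [([324.9, 194.1], 0.66), ([220.5, 246.6], 0.52)]
pack_ledge [([305.3, 207.0], 0.62)]
spare [([366.7, 241.3], 0.77), ([226.8, 144.3], 0.42)]
dock [([218.1, 157.5], 0.89), ([310.6, 203.5], 0.31)]
nominal [([218.8, 154.2], 0.93)]
bar_nominal [([227.9, 144.8], 0.77), ([305.6, 205.3], 0.68)]
side campos [-0.09260746  0.71655     0.66798203]
pack [([240.7, 226.2, 272.6, 249.8], 0.57)]
spare [([201.1, 257.1, 233.2, 282.1], 0.81), ([219.0, 187.2, 233.5, 201.9], 0.29)]
dock [([278.1, 170.5, 328.3, 205.7], 0.59), ([214.7, 184.9, 231.7, 201.2], 0.21)]
pack [([258.8, 241.0], 0.8)]
pack_nose [([267.7, 246.8], 0.66)]
pack_ledge [([254.5, 230.2], 0.83), ([223.8, 196.5], 0.36)]
spare [([216.2, 273.2], 0.76)]
dock [([305.4, 192.4], 0.76)]
nominal [([304.7, 193.7], 0.56)]
bar_nominal [([310.4, 193.8], 0.94)]
pack [0.47368335 0.08948092 0.00340501]
pack_nose [0.43282808 0.10180318 0.01078275]
pack_ledge [0.49945321 0.08716283 0.02184797]
spare [0.46835132 0.25682893 0.00125294]
dock [ 0.5261669  -0.18956546  0.00863139]
nominal [ 0.52223503 -0.18828658  0.01051372]
bar_nominal [ 0.49307235 -0.18031008  0.02711961]
```

View pics/scene0.png

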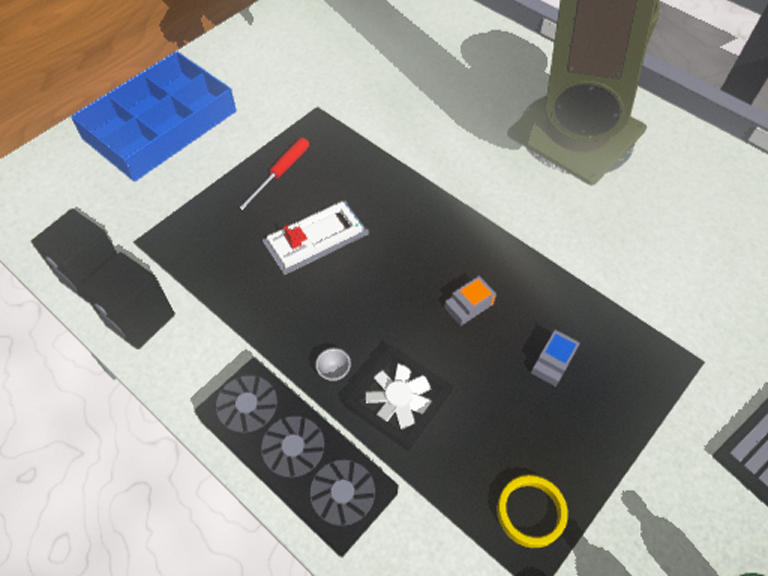

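The scene picture shows the orange pack at about (313,200) in raw pixels, the blue pack at (372,240), the dock at (210,158) with its red catch on the far end, and the arm at the top right.

Run:
```python
from h import *
from scipy.spatial.transform import Rotation as Ro
s=arm.get_state();R=Ro.from_rotvec(s['tcp_rot']).as_matrix();print(R.round(3))
c=calibration('wrist');o=ray(c,[0,0])[0];print(o-s['tool_pos'],R.T@(o-s['tool_pos']));print((np.array(c['R'])@R).round(3));print(c['mtx'])
```

```text
[[-0.899  0.     0.437]
 [-0.437 -0.    -0.899]
 [ 0.    -1.     0.   ]]
[0.06481594 0.03177317 0.14851031] [-0.07218237 -0.14851133 -0.00020529]
[[ 0.     0.     1.   ]
 [ 0.966 -0.258  0.   ]
 [ 0.258  0.966 -0.   ]]
[[271.01999534   0.         255.17886863]
 [  0.         271.01999534 191.69766246]
 [  0.           0.           1.        ]]
```

Emit:
servo_tool --deltas '[[[3,5,0],[0,0,-8],1],[[6,10,-1],[0,0,-16],1],[[9,15,-2],[0,0,-24],1],[[12,19.5,-3],[0,0,-32],1],[[15,24,-4],[0,0,-41],1],[[18,29,-5],[0,0,-41],1],[[21,34,-6],[0,0,-41],1],[[24,39.4,-7],[0,0,-41],1]]'

```text
t: 2.55
tool_pos: [0.4903, -0.2487, 0.1782]
tcp_rot: [-0.276, -2.081, 2.082]
contact_force: [1.0, -0.6, 0.2]
finger_gap: 0.999
```

Emit:
servo_tool --deltas '[[[0,0,0],[0,0,0],1]]'

```text
t: 2.65
tool_pos: [0.4915, -0.244, 0.1769]
tcp_rot: [-0.268, -2.086, 2.082]
contact_force: [-0.1, -0.2, -0.6]
finger_gap: 1.0
```

Run:
```python
from h import *
s=arm.get_state();print(s['t'],s['tool_pos'],s['contact_force'],np.abs(s['joint_vel']).max())
im,c=snap('wrist','w1.png',1.5)
for n in ['dock','nominal','bar_nominal']:
    l=landmark_of(n,'wrist'); print(n,[(d['location'],round(d['conf'],2),onz(c,d['location'],{'dock':0.003,'nominal':.011,'bar_nominal':.02}[n]).round(4)) for d in l][:2])
```

```text
2.65 [ 0.49154404 -0.24403997  0.17689546] [-0.14411124 -0.19788485 -0.60822395] 0.054181964609063694
dock [([208.9, 164.4], 0.64, array([ 0.5248, -0.1949,  0.003 ]))]
nominal [([205.5, 165.3], 0.88, array([ 0.5257, -0.1924,  0.011 ]))]
bar_nominal [([205.7, 194.7], 0.93, array([ 0.4935, -0.1843,  0.02  ]))]
```

View pics/w1.png

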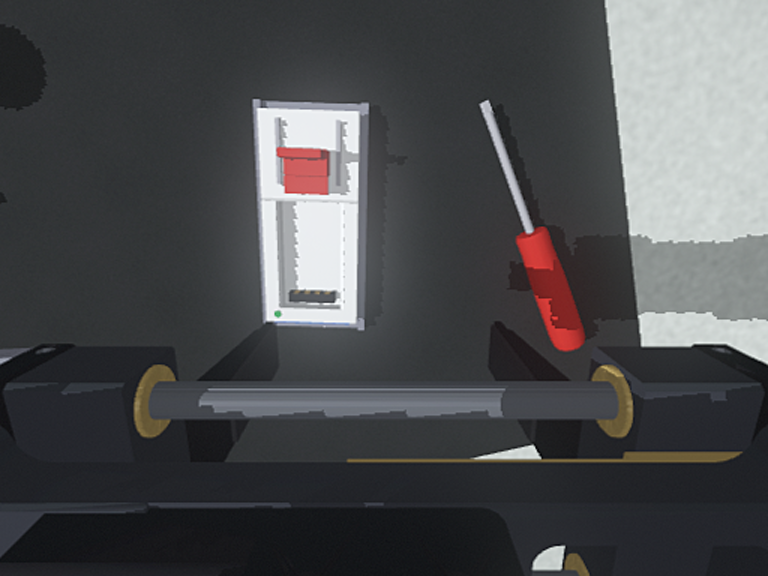

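The wrist picture shows the dock at columns 255-370, rows 100-328 of the enlarged view. The bar is at (312,296), the pocket's rear rim at row 200 and the red catch open. I'll take a closer look.

Emit:
servo_tool --deltas '[[[2,2.6,-3],[0,0,0],1],[[3.4,5.2,-5.7],[0,0,0],1],[[3.4,5.2,-5.7],[0,0,0],1],[[3.4,5.2,-5.7],[0,0,0],1]]'

```text
t: 3.25
tool_pos: [0.5236, -0.1989, 0.1216]
tcp_rot: [-0.277, -2.079, 2.082]
contact_force: [-0.1, -0.4, 0.8]
finger_gap: 1.004
```

Run:
```python
from h import *
s=arm.get_state();print(s['t'],s['tool_pos'],s['contact_force'],np.abs(s['joint_vel']).max())
im,c=snap('wrist','w2.png')
import pickle;pickle.dump((im,c,s),open('w2.pkl','wb'))
for n in ['dock','nominal','bar_nominal']:
    l=landmark_of(n,'wrist'); print(n,[(d['location'],round(d['conf'],2),onz(c,d['location'],{'dock':0.003,'nominal':.011,'bar_nominal':.02}[n]).round(4)) for d in l][:2])
o=cv2.cvtColor(im,cv2.COLOR_RGB2BGR)[40:260,150:400]
cv2.imwrite('pics/w2c.png',cv2.resize(o,None,fx=2.6,fy=2.6,interpolation=cv2.INTER_CUBIC)[:600])
```

```text
3.25 [ 0.52358612 -0.19890972  0.12156011] [-0.11006211 -0.40518077  0.76278197] 0.03036884987407243
dock [([251.6, 195.0], 0.71, array([ 0.5219, -0.1947,  0.003 ]))]
nominal [([247.8, 198.2], 0.96, array([ 0.5219, -0.1909,  0.011 ]))]
bar_nominal [([249.8, 230.6], 0.67, array([ 0.4916, -0.1847,  0.02  ]))]
```

View pics/w2c.png

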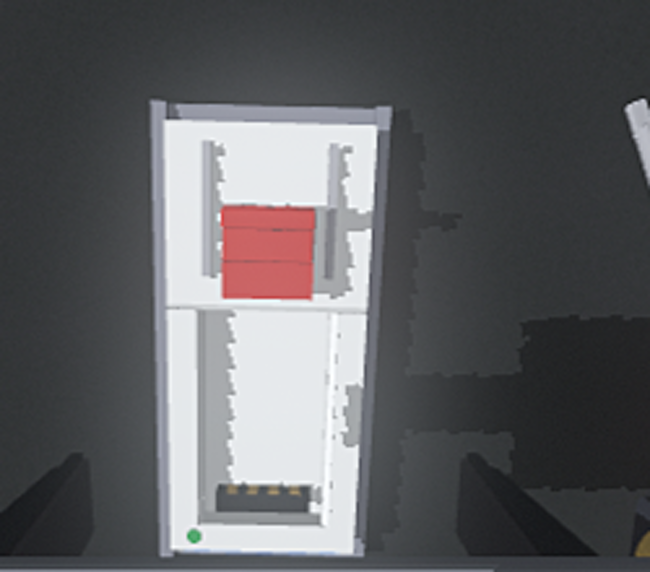

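The crop shows the white cradle's rear edge at crop row about 121, the pocket's rear rim at row 307, the bar with its brass strips at rows 485-512 and columns 217-310, and the catch at (267,250).

Run:
```python
from h import *
import pickle
im,c,s=pickle.load(open('w2.pkl','rb'))
f=lambda u,v:((u+.5)/2.6-.5+150,(v+.5)/2.6-.5+40)
pts={'cr far L':(165,120,.023),'cr far R':(378,125,.023),'cr near L':(175,551,.023),'cr near R':(354,553,.023),'rim L':(168,306,.023),'rim R':(366,310,.023),
'bar fL':(217,485,.020),'bar fR':(308,486,.020),'bar nL':(217,511,.020),'bar nR':(308,513,.020),'pocket nL':(199,523,.023),'pocket nR':(322,526,.023),
'pock L':(197,310,.023),'pockR':(335,312,.023),'base TL':(152,101,.013),'TR':(390,108,.013),'lipL':(222,298,.035),'lipR':(312,298,.035)}
W={k:onz(c,f(u,v),z) for k,(u,v,z) in pts.items()}
d=W['cr far L']+W['cr far R']-W['cr near L']-W['cr near R'];yaw=np.arctan2(d[1],d[0]);print('yaw',np.degrees(yaw))
ex=np.array([np.cos(yaw),np.sin(yaw),0]);ey=np.array([-np.sin(yaw),np.cos(yaw),0])
O=(W['cr far L']+W['cr far R'])/2
for k,p in W.items(): print(k,p.round(4),((p-O)@ex*1e3).round(1),((p-O)@ey*1e3).round(1))
```

```text
yaw -16.22591083257384
cr far L [ 0.6292 -0.1904  0.023 ] 0.1 35.0
cr far R [ 0.6094 -0.2576  0.023 ] -0.1 -35.0
cr near L [ 0.4796 -0.1473  0.023 ] -155.6 34.5
cr near R [ 0.4606 -0.2137  0.023 ] -155.3 -34.5
rim L [ 0.5706 -0.173   0.023 ] -61.1 35.3
rim R [ 0.551  -0.2398  0.023 ] -61.2 -34.3
bar fL [ 0.5003 -0.1701  0.02  ] -129.3 18.5
bar fR [ 0.4909 -0.2034  0.02  ] -129.1 -16.1
bar nL [ 0.4901 -0.1671  0.02  ] -140.0 18.5
bar nR [ 0.4801 -0.2006  0.02  ] -140.2 -16.4
pocket nL [ 0.4884 -0.1597  0.023 ] -143.7 25.2
pocket nR [ 0.4749 -0.2046  0.023 ] -144.1 -21.8
pock L [ 0.5665 -0.1824  0.023 ] -62.3 25.1
pockR [ 0.5532 -0.2291  0.023 ] -62.1 -23.4
base TL [ 0.6376 -0.1868  0.013 ] 7.2 40.8
TR [ 0.6143 -0.2644  0.013 ] 6.5 -40.2
lipL [ 0.5695 -0.1933  0.035 ] -56.4 15.5
lipR [ 0.5616 -0.2222  0.035 ] -55.9 -14.5
```

Run:
```python
from h import *
import pickle
from scipy.optimize import least_squares
im,c,s=pickle.load(open('w2.pkl','rb'))
f=lambda u,v:np.array(((u+.5)/2.6-.5+150,(v+.5)/2.6-.5+40))
# model pts in pocket-middle frame (x,y,z above world), cradle far edge at unknown E
def model(p):
    x,y,yaw,E=p
    M=[((E,35,.023),(165,120)),((E,-35,.023),(378,125)),((E-155,35,.023),(175,551)),((E-155,-35,.023),(354,553)),
    ((38,35,.023),(168,306)),((38,-35,.023),(366,310)),((-34,18,.011),(217,485)),((-34,-18,.011),(308,486)),((42,15,.0325),(222,298)),((42,-15,.0325),(312,298))]
    r=[]
    for m,uv in M:
        m=np.array(m,float); m[:2]/=1e3
        X=[x+np.cos(yaw)*m[0]-np.sin(yaw)*m[1],y+np.sin(yaw)*m[0]+np.cos(yaw)*m[1],m[2]]
        r+=list(proj(c,X)-f(*uv))
    return np.array(r)
q=least_squares(model,[.525,-.19,-.28,99],x_scale=[.01,.01,.1,10],loss='soft_l1')
print(q.x[:2],np.degrees(q.x[2]),q.x[3]);print(q.fun.reshape(-1,2).round(1))
```

```text
[ 0.52457923 -0.19586728] -16.373741936592793 98.69626897263933
[[-0.2  0.2]
 [-0.4  0.1]
 [-1.1 -0.5]
 [-0.2 -0. ]
 [-0.1 -0.4]
 [ 0.4 -0.3]
 [ 0.6 -0.2]
 [ 0.7  0.1]
 [ 0.3  0.1]
 [-0.   0.8]]
```

Emit:
servo_tool --deltas '[[[-0.8,4.5,1],[0,0,2],1],[[-1.6,9,1],[0,0,4],1],[[-2.4,13.5,1],[0,0,4],1],[[-3.2,18,1],[0,0,4],1],[[-4,22,1],[0,0,4],1],[[-5,26,1],[0,0,4],1],[[-5.2,28.6,1],[0,0,4],1],[[-5.2,28.6,1],[0,0,4],1]]'

```text
t: 4.25
tool_pos: [0.4728, 0.0883, 0.1348]
tcp_rot: [-0.212, -2.122, 2.125]
contact_force: [0.1, 0.4, 0.8]
finger_gap: 1.002
```

Emit:
servo_tool --deltas '[[[0,0,0],[0,0,0],1]]'

```text
t: 4.35
tool_pos: [0.4733, 0.0878, 0.1357]
tcp_rot: [-0.214, -2.122, 2.126]
contact_force: [-0.3, -0.6, -1.4]
finger_gap: 1.001
```

Run:
```python
from h import *
s=arm.get_state();print(s['t'],s['tool_pos'],s['contact_force'],np.abs(s['joint_vel']).max())
im,c=snap('wrist','w3.png')
import pickle;pickle.dump((im,c,s),open('w3.pkl','wb'))
for n,z in [('pack',.003),('pack_nose',.003),('pack_ledge',.023)]:
    l=landmark_of(n,'wrist'); print(n,[(d['location'],round(d['conf'],2),onz(c,d['location'],z).round(4)) for d in l][:2])
o=cv2.cvtColor(im,cv2.COLOR_RGB2BGR)[60:260,150:400]
cv2.imwrite('pics/w3c.png',cv2.resize(o,None,fx=3,fy=3,interpolation=cv2.INTER_CUBIC))
```

```text
4.35 [0.47331864 0.08784626 0.13567729] [-0.25746082 -0.63713191 -1.43459489] 0.013120104956105669
pack [([249.9, 194.6], 0.85, array([0.4694, 0.0944, 0.003 ]))]
pack_nose []
pack_ledge [([250.4, 165.1], 0.8, array([0.5037, 0.0867, 0.023 ]))]
```

View pics/w3c.png

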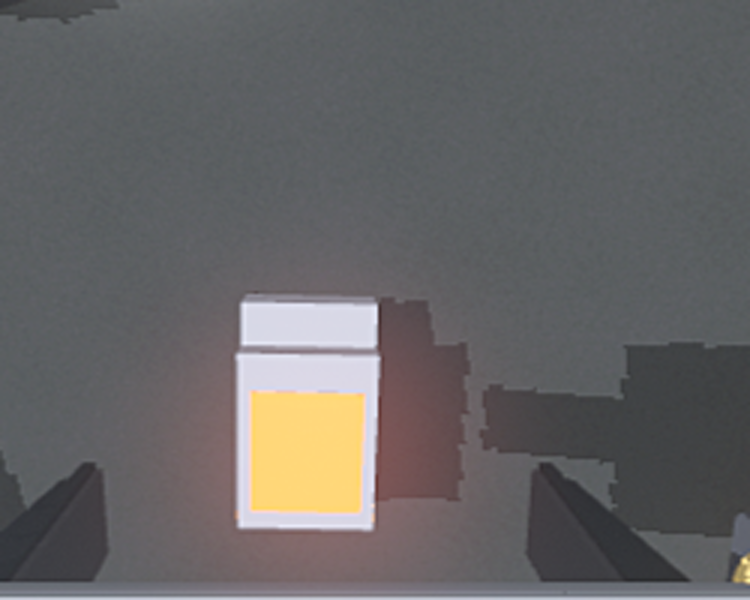

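The crop shows the pack's main top with corners at (237,352), (379,353), (375,529) and (237,527). The ledge's far edge is at row 301.

Run:
```python
from h import *
import pickle
from scipy.optimize import least_squares
im,c,s=pickle.load(open('w3.pkl','rb'))
f=lambda u,v:np.array(((u+.5)/3-.5+150,(v+.5)/3-.5+60))
def model(p):
    x,y,yaw=p
    M=[((22,22,.037),(237,352)),((22,-22,.037),(379,353)),((-36,22,.037),(237,527)),((-36,-22,.037),(375,529)),((36,22,.023),(241,301)),((36,-22,.023),(377,301))]
    r=[]
    for m,uv in M:
        m=np.array(m,float); m[:2]/=1e3
        X=[x+np.cos(yaw)*m[0]-np.sin(yaw)*m[1],y+np.sin(yaw)*m[0]+np.cos(yaw)*m[1],m[2]]
        r+=list(proj(c,X)-f(*uv))
    return np.array(r)
q=least_squares(model,[.47,.09,-.2],x_scale=[.01,.01,.1],loss='soft_l1')
print(q.x[:2],np.degrees(q.x[2]));print(q.fun.reshape(-1,2).round(1))
yw=q.x[2];g=q.x[:2]-.007*np.array([np.cos(yw),np.sin(yw)]);print('grasp',g)
from scipy.spatial.transform import Rotation as Ro
s=arm.get_state();R=Ro.from_rotvec(s['tcp_rot']).as_matrix();print(R.round(3))
yt=np.arctan2(-R[1,0],-R[0,0]);print('tool yaw',np.degrees(yt));print('delta cm',(g-s['tool_pos'][:2])*100,(0.0405-s['tool_pos'][2])*100, 'rot',np.degrees(yw-yt))
```

```text
[0.47260572 0.09099523] -11.668883853282711
[[ 0.   0.1]
 [-0.1  0.3]
 [ 0.8 -0.4]
 [-0.5 -0.6]
 [-0.1  0. ]
 [-0.   0.5]]
grasp [0.46575039 0.09241102]
[[-0.981  0.007 -0.193]
 [ 0.193 -0.002 -0.981]
 [-0.007 -1.     0.001]]
tool yaw -11.144628643761946
delta cm [-0.7534624   0.52629708] -9.469233684470934 rot -0.5242552095207653
```

Emit:
servo_tool --deltas '[[[-0.75,0.53,-2],[0,0,-0.5],1],[[-0.75,0.53,-4],[0,0,-0.5],1],[[-0.75,0.53,-6],[0,0,-0.5],1],[[-0.75,0.53,-8],[0,0,-0.5],1],[[-0.75,0.53,-9.45],[0,0,-0.5],1],[[-0.75,0.53,-9.45],[0,0,-0.5],1],[[-0.75,0.53,-9.45],[0,0,-0.5],1]]'

```text
t: 5.25
tool_pos: [0.466, 0.0918, 0.0408]
tcp_rot: [-0.224, -2.115, 2.119]
contact_force: [0.4, -0.5, -0.1]
finger_gap: 0.999
```

Emit:
servo_tool --deltas '[[[0,0,0],[0,0,0],0.2],[[0,0,0],[0,0,0],-0.2],[[0,0,0],[0,0,0],-0.6],[[0,0,0],[0,0,0],-1],[[0,0,0],[0,0,0],-1],[[0,0,0],[0,0,0],-1],[[0,0,0],[0,0,0],-1]]'

```text
t: 5.95
tool_pos: [0.466, 0.0919, 0.0408]
tcp_rot: [-0.224, -2.115, 2.118]
contact_force: [-0.0, 0.7, 0.0]
finger_gap: 0.468
```

Emit:
servo_tool --deltas '[[[0,0,1],[0,0,0],-1],[[0,0,3],[0,0,0],-1],[[0,0,6],[0,0,0],-1],[[0,0,9],[0,0,0],-1],[[0,0,10],[0,0,0],-1],[[0,0,10],[0,0,0],-1]]'

```text
t: 6.55
tool_pos: [0.4671, 0.092, 0.1427]
tcp_rot: [-0.229, -2.118, 2.119]
contact_force: [0.4, -0.7, -2.8]
finger_gap: 0.457
```

Run:
```python
from h import *
s=arm.get_state();print(s['t'],s['tool_pos'],s['contact_force'],s['torque'],s['finger_gap'])
im,c=snap('wrist','w4.png')
import pickle;pickle.dump((im,c,s),open('w4.pkl','wb'))
o=cv2.cvtColor(im,cv2.COLOR_RGB2BGR)[60:260,150:400]
cv2.imwrite('pics/w4c.png',cv2.resize(o,None,fx=3,fy=3,interpolation=cv2.INTER_CUBIC))
```

```text
6.55 [0.46708107 0.09199502 0.14269174] [ 0.43561437 -0.71481512 -2.80850174] [0.03705937 0.07966517 0.02713845] 0.45746725751020567
```

View pics/w4c.png

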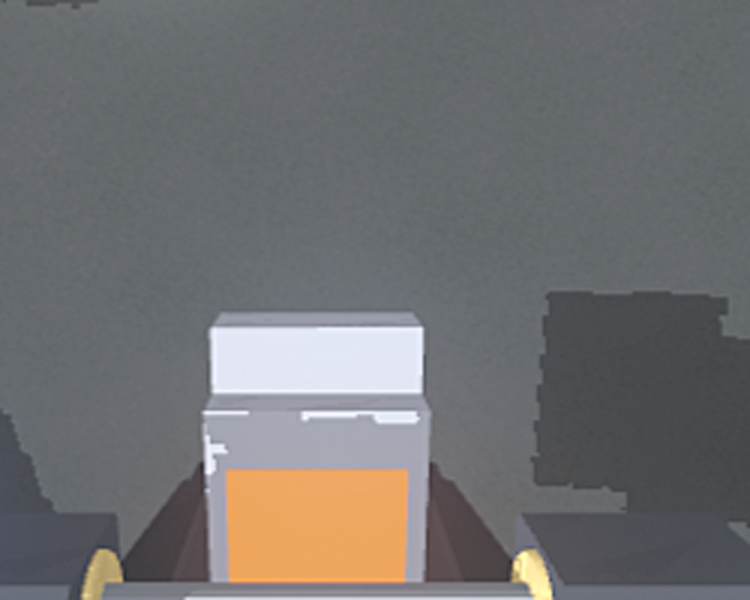

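The crop shows the pack held squarely: heel top edge at row 325, step foot at row 393, main top edge at row 411, columns about 205-430.

```bash
cat >> h.py <<'E'
from scipy.spatial.transform import Rotation as Ro
from scipy.optimize import least_squares
def packfit(c,s,M,f,R0=None):
    """fit pack pose rel. to tool: params x,y,z (in pack axes at tool) + rotvec"""
    R=Ro.from_rotvec(s['tcp_rot']).as_matrix()
    # pack axes nominal in tool: x=-xt, y=-zt, z=-yt
    B=np.column_stack([-R[:,0],-R[:,2],-R[:,1]])
    def res(p):
        r=[]
        Rp=B@Ro.from_rotvec(p[3:]*np.pi/180).as_matrix()
        O=s['tool_pos']+B@(p[:3]/1e3)
        for m,uv in M: r+=list(proj(c,O+Rp@(np.array(m)/1e3))-f(*uv))
        return np.array(r)
    return res
E
python3 - <<'E'
from h import *
import pickle
im,c,s=pickle.load(open('w4.pkl','rb'))
f=lambda u,v:np.array(((u+.5)/3-.5+150,(v+.5)/3-.5+60))
M=[((36,22,20),(210,325)),((36,-22,20),(422,325)),((22,22,20),(210,393)),((22,-22,20),(423,393)),((22,22,34),(205,411)),((22,-22,34),(430,410)),((36,22,0),(220,313)),((36,-22,0),(415,313))]
res=packfit(c,s,M,f)
q=least_squares(res,[7,0,-37,0,0,0],loss='soft_l1');print(q.x.round(2));print(q.fun.reshape(-1,2).round(1))
g=lambda p:res(np.array([p[0],p[1],p[2],0,p[3],p[4]]))
q=least_squares(g,[7,0,-37,0,0],loss='soft_l1');print(q.x.round(2))
R=Ro.from_rotvec(s['tcp_rot']).as_matrix();print(R.round(3))
E
```

```text
[ 6.520e+00 -1.000e-02 -3.564e+01 -1.600e-01  1.000e+00  1.300e-01]
[[-0.2  0.5]
 [ 0.7  0.4]
 [ 0.6 -0. ]
 [-0.3 -0.2]
 [-0.8 -0.3]
 [ 0.3 -0.1]
 [ 0.3 -0.1]
 [-0.7 -0.2]]
[  6.52   0.06 -35.67   1.     0.08]
[[-0.979  0.011 -0.203]
 [ 0.203 -0.002 -0.979]
 [-0.011 -1.    -0.   ]]
```

Emit:
servo_tool --deltas '[[[0.5,-3,0],[0,0,-1],-1],[[1,-7.5,0],[0,0,-2.5],-1],[[1.8,-12,0],[0,0,-4.7],-1],[[2.4,-16,0],[0,0,-4.7],-1],[[3,-20,0],[0,0,-4.7],-1],[[3.6,-24,0],[0,0,-4.7],-1],[[4.1,-27,0],[0,0,-4.7],-1],[[4.1,-28.3,0],[0,0,-4.7],-1]]'

```text
t: 7.4
tool_pos: [0.5058, -0.193, 0.1382]
tcp_rot: [-0.304, -2.067, 2.069]
contact_force: [0.7, 0.4, -2.9]
finger_gap: 0.461
```

Emit:
servo_tool --deltas '[[[0,0,0],[-1.7,-5.8,0],-1],[[0,0,0],[-3.5,-12,0],-1],[[0,0,0],[-5.3,-18,0],-1],[[0,0,0],[-7,-24,0],-1],[[0,0,0],[-7,-24,0],-1],[[0,0,0],[-7,-24,0],-1]]'

```text
t: 8.0
tool_pos: [0.5047, -0.1921, 0.1367]
tcp_rot: [0.763, 2.014, -2.142]
contact_force: [0.6, 0.2, -1.9]
finger_gap: 0.462
```

```bash
cat >> h.py <<'E'
PM=np.array([0.5246,-0.1959,0.011]);YAW=np.radians(-16.37)
D=np.array([[np.cos(YAW),-np.sin(YAW),0],[np.sin(YAW),np.cos(YAW),0],[0,0,1]])
PIT=np.array([6.7,0,-37.8])
def report(pit=PIT,rp=(0,0,0)):
    s=arm.get_state();R=Ro.from_rotvec(s['tcp_rot']).as_matrix()
    B=np.column_stack([-R[:,0],-R[:,2],-R[:,1]])@Ro.from_rotvec(np.radians(rp)).as_matrix()
    A=D.T@B  # pack axes in dock frame
    O=D.T@(s['tool_pos']-PM)*1e3
    org=O+A@pit
    nose=org+A@[-36,0,0]; heel=org+A@[36,0,0]
    print('t',round(s['t'],2),'pitch',np.degrees(np.arctan2(A[2,0],A[0,0])).round(2),'yawerr',np.degrees(np.arctan2(A[1,0],A[0,0])).round(2),'roll',np.degrees(np.arctan2(A[2,1],A[2,2])).round(2))
    print('TCP dock mm',O.round(1),'nose',nose.round(1),'heel',heel.round(1))
    print('F dock',(D.T@s['contact_force']).round(1),'T',(D.T@s['torque']).round(2),'gap',round(s['finger_gap'],3))
    return s
E
python3 - <<'E'
from h import *
s=report()
im,c=snap('wrist','w5.png',1.5)
import pickle;pickle.dump((im,c,s),open('w5.pkl','wb'))
snap('side','s5.png',1.5)
E
```

```text
t 8.0 pitch 24.95 yawerr -0.22 roll 0.16
TCP dock mm [-20.2  -1.9 125.7] nose [-30.8  -1.8  79. ] heel [ 34.5  -2.  109.4]
F dock [ 0.5  0.4 -1.9] T [0.09 0.45 0.01] gap 0.462
```

View pics/w5.png

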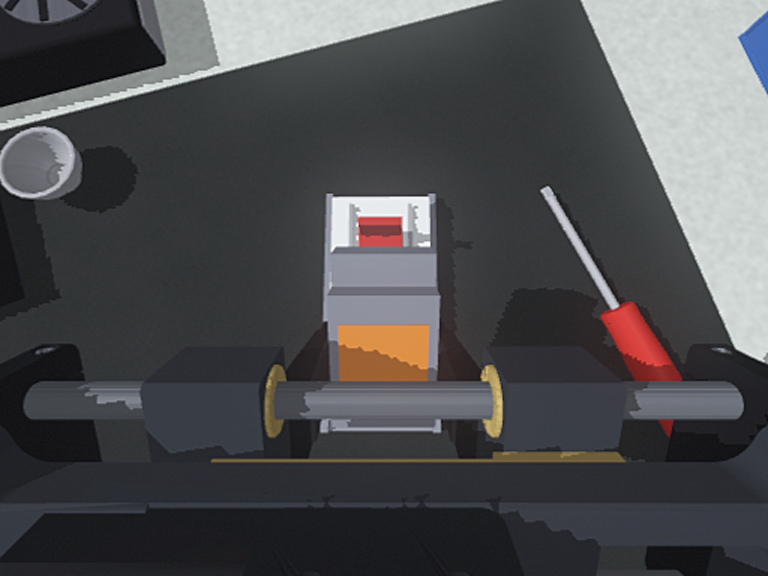

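The wrist picture shows the tipped pack above the dock, in line with it, with the catch open beyond it at (380,230). Next I'll correct by a few mm and go lower.

Emit:
servo_tool --deltas '[[[0.32,0.1,-1.5],[0,0,0.2],-1],[[0.32,0.1,-3],[0,0,0.2],-1],[[0.32,0.1,-4.5],[0,0,0.2],-1],[[0.32,0.1,-5.4],[0,0,0.2],-1],[[0.32,0.1,-5.4],[0,0,0.2],-1],[[0.32,0.1,-5.4],[0,0,0.2],-1]]'

```text
t: 8.7
tool_pos: [0.5103, -0.1922, 0.085]
tcp_rot: [0.761, 2.01, -2.139]
contact_force: [-0.1, -0.2, -2.0]
finger_gap: 0.462
```

Run:
```python
from h import *
s=report()
im,c=snap('wrist','w6.png',1.5)
o=cv2.cvtColor(im,cv2.COLOR_RGB2BGR)[60:260,150:400]
cv2.imwrite('pics/w6c.png',cv2.resize(o,None,fx=3,fy=3,interpolation=cv2.INTER_CUBIC))
import pickle;pickle.dump((im,c,s),open('w6.pkl','wb'))
im,c=snap('side','s6.png',1)
p=proj(c,PM).astype(int)
o=cv2.cvtColor(im,cv2.COLOR_RGB2BGR)[p[1]-60:p[1]+40,p[0]-60:p[0]+60]
cv2.imwrite('pics/s6c.png',cv2.resize(o,None,fx=6,fy=6,interpolation=cv2.INTER_CUBIC))
```

```text
t 8.7 pitch 25.15 yawerr 0.01 roll 0.12
TCP dock mm [-14.8  -0.5  74. ] nose [-25.2  -0.4  27.3] heel [39.9 -0.4 57.9]
F dock [-0.  -0.2 -2. ] T [ 0.06  0.45 -0.07] gap 0.462
```

View pics/w6c.png

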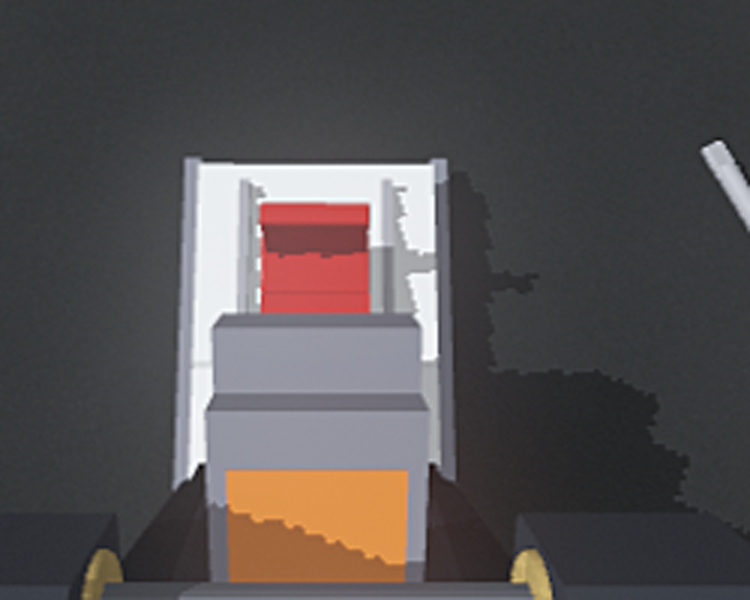

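View pics/s6c.png

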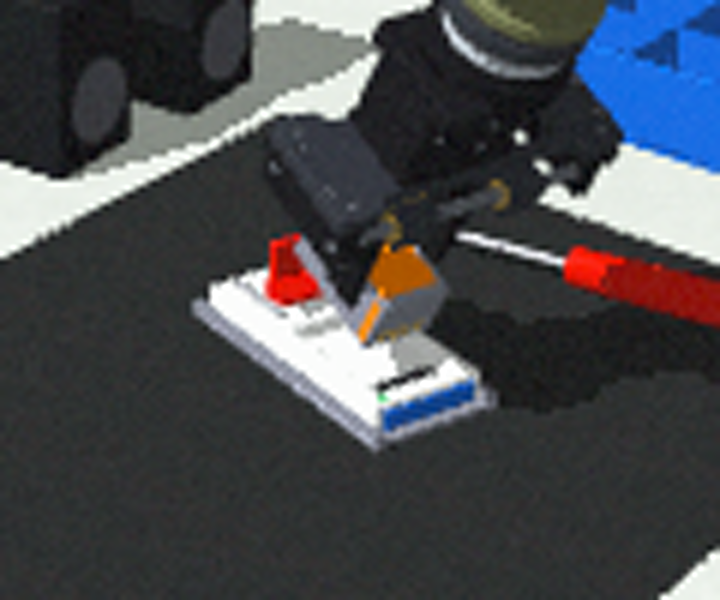

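The pictures show the pack's centre line (crop column about 317) on the dock's centre line (316). The nose hangs over the pocket just behind the bar.

Emit:
servo_tool --deltas '[[[-0.26,0.11,-0.8],[0,0,0],-1],[[-0.26,0.11,-1.5],[0,0,0],-1],[[-0.26,0.11,-1.9],[0,0,0],-1],[[-0.26,0.11,-1.9],[0,0,0],-1],[[-0.26,0.11,-1.9],[0,0,0],-1]]'

```text
t: 9.3
tool_pos: [0.5078, -0.1912, 0.0665]
tcp_rot: [0.762, 2.009, -2.139]
contact_force: [-0.0, 0.3, -2.2]
finger_gap: 0.46
```

Run:
```python
from h import *
report()
```

```text
t 9.3 pitch 25.22 yawerr 0.01 roll 0.1
TCP dock mm [-17.5  -0.3  55.5] nose [-27.9  -0.2   8.8] heel [37.3 -0.2 39.5]
F dock [-0.1  0.2 -2.2] T [0.03 0.46 0.03] gap 0.46
```

Emit:
servo_tool --deltas '[[[0,0,-0.3],[0,0,0],-1],[[0,0,-0.6],[0,0,0],-1],[[0,0,-0.6],[0,0,0],-1]]'

```text
t: 9.6
tool_pos: [0.5074, -0.1911, 0.0599]
tcp_rot: [0.761, 2.01, -2.139]
contact_force: [0.1, -0.2, -2.3]
finger_gap: 0.461
```

Emit:
servo_tool --deltas '[[[0,0,-0.1],[0,0,0],-1],[[0,0,-0.1],[0,0,0],-1]]'

```text
t: 9.8
tool_pos: [0.5073, -0.191, 0.0586]
tcp_rot: [0.761, 2.011, -2.139]
contact_force: [-0.0, 0.2, -2.5]
finger_gap: 0.46
```

Run:
```python
from h import *
report()
```

```text
t 9.8 pitch 25.14 yawerr 0.01 roll 0.12
TCP dock mm [-18.   -0.2  47.6] nose [-28.5  -0.1   1. ] heel [36.7 -0.1 31.5]
F dock [-0.1  0.2 -2.5] T [-0.03  0.44  0.  ] gap 0.46
```

Emit:
servo_tool --deltas '[[[-0.1,0.03,0],[0,0,0],-1],[[-0.19,0.06,0],[0,0,0],-1],[[-0.19,0.06,0],[0,0,0],-1]]'

```text
t: 10.1
tool_pos: [0.5058, -0.1906, 0.0592]
tcp_rot: [0.762, 2.009, -2.139]
contact_force: [1.2, -1.0, -2.6]
finger_gap: 0.459
```

Run:
```python
from h import *
report()
```

```text
t 10.1 pitch 25.22 yawerr 0.0 roll 0.11
TCP dock mm [-19.5  -0.2  48.2] nose [-29.9  -0.2   1.5] heel [35.2 -0.1 32.2]
F dock [ 1.4 -0.6 -2.6] T [ 0.05  0.17 -0.04] gap 0.459
```

Emit:
servo_tool --deltas '[[[-0.1,0.03,0],[0,0,0],-1],[[-0.14,0.04,0],[0,0,0],-1],[[-0.14,0.04,0],[0,0,0],-1]]'

```text
t: 10.4
tool_pos: [0.5048, -0.1904, 0.0597]
tcp_rot: [0.763, 2.008, -2.138]
contact_force: [2.2, -1.1, -1.3]
finger_gap: 0.456
```

Run:
```python
from h import *
report()
```

```text
t 10.4 pitch 25.29 yawerr -0.0 roll 0.1
TCP dock mm [-20.5  -0.3  48.7] nose [-30.9  -0.3   2. ] heel [34.2 -0.3 32.8]
F dock [ 2.4 -0.5 -1.3] T [ 0.06 -0.06 -0.05] gap 0.456
```

Emit:
servo_tool --deltas '[[[-0.1,0.03,-0.1],[0,0,0],-1],[[-0.24,0.08,-0.15],[0,0,0],-1],[[-0.24,0.08,-0.15],[0,0,0],-1]]'

```text
t: 10.7
tool_pos: [0.5035, -0.1901, 0.0595]
tcp_rot: [0.766, 2.005, -2.137]
contact_force: [4.5, 1.4, 1.5]
finger_gap: 0.464
```

Run:
```python
from h import *
report()
```

```text
t 10.7 pitch 25.48 yawerr -0.01 roll 0.07
TCP dock mm [-21.8  -0.4  48.5] nose [-32.   -0.3   1.8] heel [33.  -0.4 32.8]
F dock [3.9 2.6 1.5] T [ 0.36 -0.59  0.06] gap 0.464
```

Emit:
servo_tool --deltas '[[[-0.1,0.05,0],[0,0,0],-1],[[-0.2,0.1,0],[0,0,0],-1],[[-0.2,0.1,0],[0,0,0],-1]]'

```text
t: 11.0
tool_pos: [0.5018, -0.1895, 0.0599]
tcp_rot: [0.767, 2.003, -2.137]
contact_force: [5.5, -1.3, -1.0]
finger_gap: 0.462
```

Run:
```python
from h import *
s=report()
im,c=snap('wrist','w7.png',1)
o=cv2.cvtColor(im,cv2.COLOR_RGB2BGR)[60:260,150:400]
cv2.imwrite('pics/w7c.png',cv2.resize(o,None,fx=3,fy=3,interpolation=cv2.INTER_CUBIC))
import pickle;pickle.dump((im,c,s),open('w7.pkl','wb'))
```

```text
t 11.0 pitch 25.57 yawerr -0.0 roll 0.03
TCP dock mm [-23.6  -0.3  48.9] nose [-33.8  -0.3   2.1] heel [31.2 -0.3 33.2]
F dock [ 5.6  0.3 -1. ] T [-0.03 -0.61 -0.04] gap 0.462
```

View pics/w7c.png

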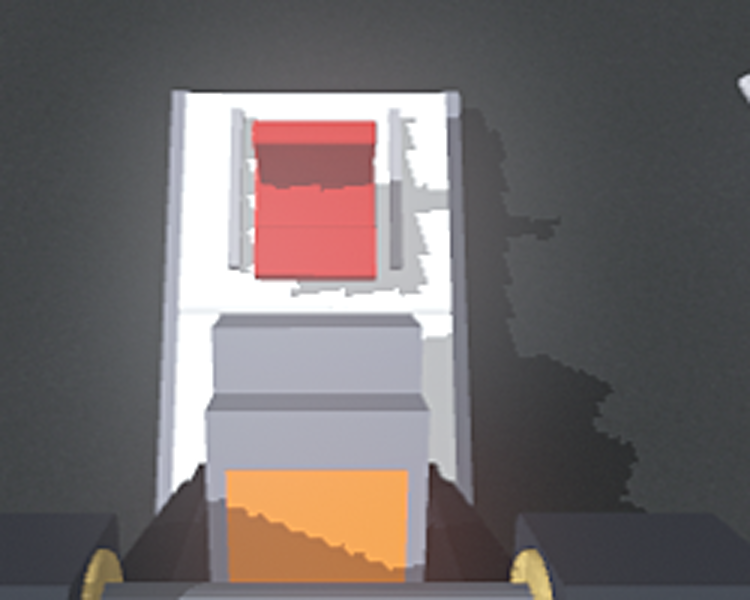

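The picture shows the heel inside the rear rim line (rim at row 310, heel edge at row 325) and the pack centred. The bar force of 5.6 N matches it being close to its stop. Next I'll work out the rocking path.

```bash
cat >> h.py <<'E'
def plan(ths,zn=1.0,xb=-37.6,dy=0.,pit=PIT,rp=0,xn=None):
    s=arm.get_state();R=Ro.from_rotvec(s['tcp_rot']).as_matrix()
    B=np.column_stack([-R[:,0],-R[:,2],-R[:,1]]);A=D.T@B
    p0=np.degrees(np.arctan2(A[2,0],A[0,0])); O=D.T@(s['tool_pos']-PM)*1e3
    for th in ths:
        t=np.radians(th);Rm=Ro.from_euler('y',-t).as_matrix()
        nose=np.array([xb+(9-zn)*np.tan(t) if xn is None else xn,O[1]+dy,zn])
        T=nose-Rm@(np.array(pit)+[-36,0,0])
        d=D@(T-O)/10; r=D@[0,p0-th,0]
        print(th,'nose',nose.round(1),'shift cm',d.round(2),'rot',r.round(1))
E
python3 - <<'E'
from h import *
plan([22,18,14,10,7])
E
```

```text
22 nose [-34.4  -0.3   1. ] shift cm [ 0.21 -0.06 -0.19] rot [1.  3.4 0. ]
18 nose [-35.   -0.3   1. ] shift cm [ 0.46 -0.13 -0.29] rot [2.1 7.3 0. ]
14 nose [-35.6  -0.3   1. ] shift cm [ 0.7  -0.21 -0.41] rot [ 3.3 11.1  0. ]
10 nose [-36.2  -0.3   1. ] shift cm [ 0.93 -0.27 -0.56] rot [ 4.4 14.9  0. ]
7 nose [-36.6  -0.3   1. ] shift cm [ 1.1  -0.32 -0.68] rot [ 5.2 17.8  0. ]
```

Emit:
servo_tool --deltas '[[[0.15,-0.04,-0.15],[1,3.4,0],-1],[[0.4,-0.11,-0.27],[2.1,7.3,0],-1],[[0.4,-0.11,-0.27],[2.1,7.3,0],-1]]'

```text
t: 11.35
tool_pos: [0.5079, -0.1914, 0.0586]
tcp_rot: [0.653, 2.107, -2.207]
contact_force: [4.7, -0.5, 2.1]
finger_gap: 0.461
```

Run:
```python
from h import *
report();plan([14,12,10,8])
```

```text
t 11.35 pitch 18.08 yawerr 0.02 roll -0.04
TCP dock mm [-17.3  -0.4  47.6] nose [-33.4  -0.5   2.5] heel [35.  -0.4 24.9]
F dock [4.6 0.8 2.1] T [ 0.24 -0.67  0.07] gap 0.461
14 nose [-35.6  -0.4   1. ] shift cm [ 0.09 -0.03 -0.28] rot [1.2 3.9 0. ]
12 nose [-35.9  -0.4   1. ] shift cm [ 0.21 -0.06 -0.35] rot [1.7 5.8 0. ]
10 nose [-36.2  -0.4   1. ] shift cm [ 0.33 -0.1  -0.43] rot [2.3 7.8 0. ]
8 nose [-36.5  -0.4   1. ] shift cm [ 0.44 -0.13 -0.51] rot [2.8 9.7 0. ]
```

Emit:
servo_tool --deltas '[[[-0.1,0.03,-0.1],[0.5,1.9,0],-1],[[-0.1,0.03,-0.18],[1.2,3.9,0],-1],[[-0.03,0.01,-0.25],[1.7,5.8,0],-1],[[-0.03,0.01,-0.25],[1.7,5.8,0],-1]]'

```text
t: 11.75
tool_pos: [0.5097, -0.192, 0.057]
tcp_rot: [-0.541, -2.118, 2.186]
contact_force: [7.9, -0.6, -0.6]
finger_gap: 0.46
```

Run:
```python
from h import *
s=report();plan([10,8,6,4,2],zn=2)
im,c=snap('wrist','w8.png',1)
o=cv2.cvtColor(im,cv2.COLOR_RGB2BGR)[60:260,150:400]
cv2.imwrite('pics/w8c.png',cv2.resize(o,None,fx=3,fy=3,interpolation=cv2.INTER_CUBIC))
import pickle;pickle.dump((im,c,s),open('w8.pkl','wb'))
```

```text
t 11.75 pitch 12.27 yawerr -0.0 roll -0.04
TCP dock mm [-15.4  -0.4  46. ] nose [-36.   -0.4   2.9] heel [34.3 -0.5 18.2]
F dock [ 7.8  1.6 -0.6] T [ 0.37 -1.3   0.03] gap 0.46
10 nose [-36.4  -0.4   2. ] shift cm [ 0.13 -0.04 -0.17] rot [0.6 2.2 0. ]
8 nose [-36.6  -0.4   2. ] shift cm [ 0.25 -0.07 -0.25] rot [1.2 4.1 0. ]
6 nose [-36.9  -0.4   2. ] shift cm [ 0.36 -0.11 -0.34] rot [1.8 6.  0. ]
4 nose [-37.1  -0.4   2. ] shift cm [ 0.47 -0.14 -0.43] rot [2.3 7.9 0. ]
2 nose [-37.4  -0.4   2. ] shift cm [ 0.58 -0.17 -0.52] rot [2.9 9.9 0. ]
```

View pics/w8c.png

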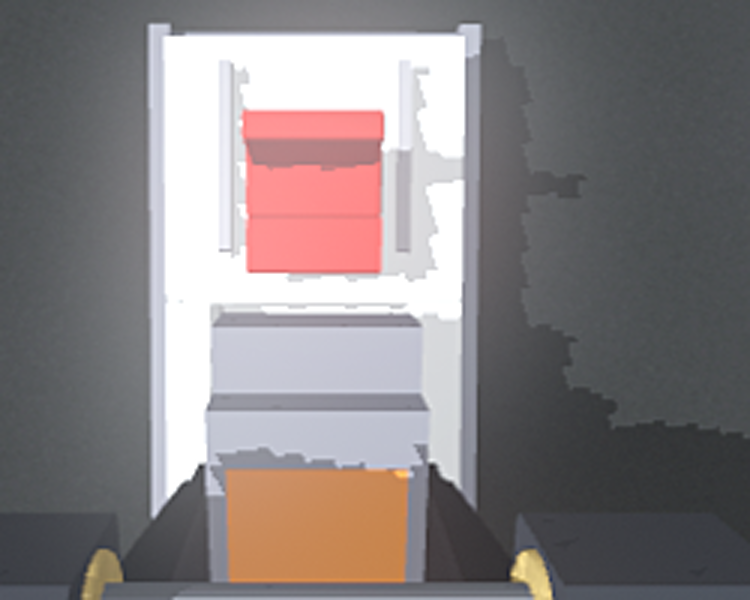

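The picture shows the heel edge at row 325, just inside the rear rim at rows 303-310, with the pack centred and unmoved in the grip. I'll keep rocking it down.

Emit:
servo_tool --deltas '[[[-0.04,0.01,-0.17],[0.6,2.2,0],-1],[[0.07,-0.02,-0.27],[1.2,4.1,0],-1],[[0.19,-0.06,-0.36],[1.8,6,0],-1],[[0.19,-0.06,-0.36],[1.8,6,0],-1]]'

```text
t: 12.2
tool_pos: [0.5136, -0.1932, 0.0544]
tcp_rot: [-0.42, -2.096, 2.129]
contact_force: [6.9, 0.3, 1.5]
finger_gap: 0.46
```

Run:
```python
from h import *
s=report();plan([4,2,0],zn=1.5)
```

```text
t 12.2 pitch 6.26 yawerr -0.03 roll 0.0
TCP dock mm [-11.3  -0.5  43.4] nose [-36.3  -0.4   2.7] heel [35.3 -0.5 10.5]
F dock [6.5 2.3 1.5] T [ 0.4  -1.18 -0.01] gap 0.46
4 nose [-37.1  -0.5   1.5] shift cm [ 0.08 -0.02 -0.22] rot [0.6 2.2 0. ]
2 nose [-37.3  -0.5   1.5] shift cm [ 0.18 -0.05 -0.31] rot [1.2 4.1 0. ]
0 nose [-37.6  -0.5   1.5] shift cm [ 0.29 -0.08 -0.41] rot [1.8 6.  0. ]
```

Emit:
servo_tool --deltas '[[[-0.05,0.04,-0.22],[0.6,2.2,0],-1],[[0.06,0.01,-0.33],[1.2,4.1,0],-1],[[0.18,-0.02,-0.43],[1.8,6,0],-1],[[0.18,-0.02,-0.43],[1.8,6.2,0],-1]]'

```text
t: 12.6
tool_pos: [0.5174, -0.1942, 0.051]
tcp_rot: [-0.298, -2.067, 2.069]
contact_force: [5.5, -1.0, 1.0]
finger_gap: 0.461
```

Run:
```python
from h import *
s=report();plan([0],zn=0.5,xn=-36)
im,c=snap('wrist','w9.png',1)
o=cv2.cvtColor(im,cv2.COLOR_RGB2BGR)[60:260,150:400]
cv2.imwrite('pics/w9c.png',cv2.resize(o,None,fx=3,fy=3,interpolation=cv2.INTER_CUBIC))
import pickle;pickle.dump((im,c,s),open('w9.pkl','wb'))
```

```text
t 12.6 pitch 0.01 yawerr -0.03 roll -0.05
TCP dock mm [-7.4 -0.4 40. ] nose [-36.7  -0.4   2.2] heel [35.3 -0.5  2.2]
F dock [5.6 0.6 1. ] T [ 0.17 -1.05 -0.04] gap 0.461
0 nose [-36.   -0.4   0.5] shift cm [ 0.07 -0.02 -0.17] rot [0. 0. 0.]
```

View pics/w9c.png

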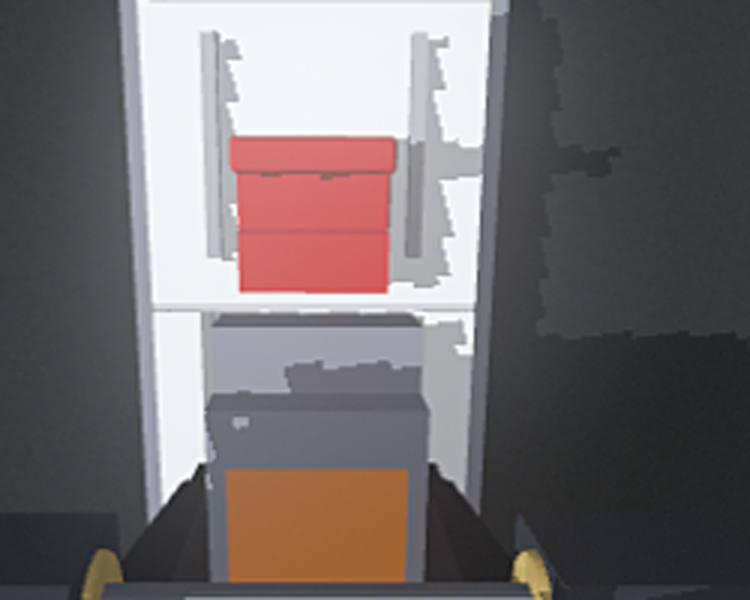

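The picture shows the pack nearly flat in the pocket, with the heel edge at row 325 inside the rim at row 306. I'll press it down lightly and let the spring take it to the rear wall.

Emit:
servo_tool --deltas '[[[0.04,-0.01,-0.15],[0,0,0],-1],[[0.06,-0.02,-0.25],[0,0,0],-1],[[0.06,-0.02,-0.25],[0,0,0],-1]]'

```text
t: 12.95
tool_pos: [0.5184, -0.1945, 0.0488]
tcp_rot: [-0.3, -2.067, 2.07]
contact_force: [3.6, -0.5, 0.9]
finger_gap: 0.466
```

Run:
```python
from h import *
s=report()
```

```text
t 12.95 pitch 0.1 yawerr -0.04 roll -0.05
TCP dock mm [-6.4 -0.4 37.8] nose [-35.6  -0.4  -0. ] heel [36.4 -0.5  0.1]
F dock [3.6 0.5 0.9] T [ 0.29 -0.93 -0.1 ] gap 0.466
```

The nose and heel are both at floor height, and 3.6 N is exactly the spring force expected when seated. I'll release and back off straight up.

Emit:
servo_tool --deltas '[[[0,0,-0.05],[0,0,0],-0.2],[[0,0,-0.05],[0,0,0],0.1],[[0,0,0],[0,0,0],0.5],[[0,0,0],[0,0,0],0.5]]'

```text
t: 13.35
tool_pos: [0.5169, -0.1941, 0.0476]
tcp_rot: [-0.296, -2.067, 2.068]
contact_force: [-1.3, -0.4, -0.3]
finger_gap: 0.66
```

Emit:
servo_tool --deltas '[[[0,0,2],[0,0,0],0.5],[[0,0,5],[0,0,0],0.5],[[0,0,8],[0,0,0],0.5],[[0,0,8],[0,0,0],0.5]]'

```text
t: 13.75
tool_pos: [0.5191, -0.1953, 0.1321]
tcp_rot: [-0.304, -2.067, 2.073]
contact_force: [0.3, 0.3, 0.6]
finger_gap: 0.748
```

Run:
```python
from h import *
s=report()
im,c=snap('wrist','w10.png',1)
o=cv2.cvtColor(im,cv2.COLOR_RGB2BGR)[60:260,150:400]
cv2.imwrite('pics/w10c.png',cv2.resize(o,None,fx=3,fy=3,interpolation=cv2.INTER_CUBIC))
import pickle;pickle.dump((im,c,s),open('w10.pkl','wb'))
```

```text
t 13.75 pitch 0.32 yawerr -0.03 roll -0.13
TCP dock mm [ -5.5  -1.  121.1] nose [-34.6  -1.1  83.2] heel [37.4 -1.1 83.6]
F dock [0.2 0.4 0.6] T [ 0.06  0.04 -0.02] gap 0.748
```

View pics/w10c.png

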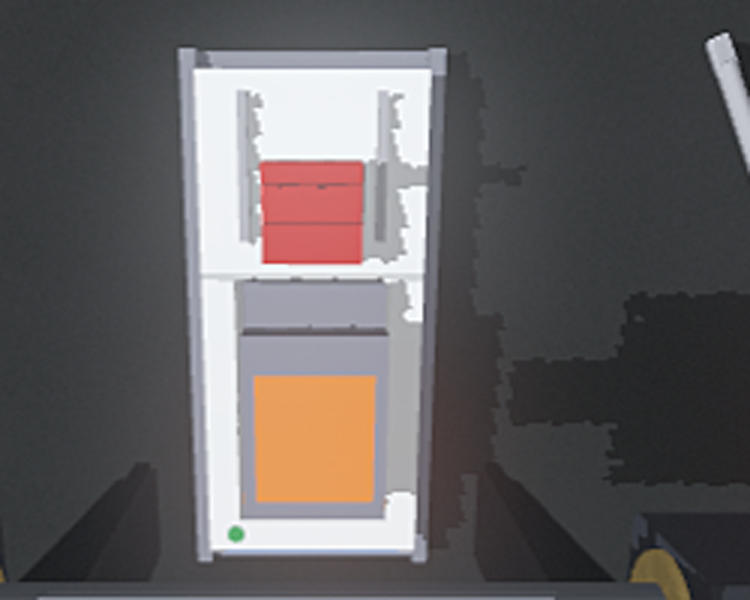

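The picture shows the pack in the pocket and against the rear rim: heel edge at row 283, rim at 275, near end at row 517. I'll fit its pose to check that it is flat.

Run:
```python
from h import *
import pickle
im,c,s=pickle.load(open('w10.pkl','rb'))
f=lambda u,v:np.array(((u+.5)/3-.5+150,(v+.5)/3-.5+60))
M=[((22,22,34),(241,334)),((22,-22,34),(389,334)),((-36,22,34),(241,517)),((-36,-22,34),(385,518)),((36,22,20),(243,283)),((36,-22,20),(388,283))]
def res(p):
    r=[]
    Rp=D@Ro.from_rotvec([0,p[3]*np.pi/180,p[4]*np.pi/180]).as_matrix();O=PM+D@(p[:3]/1e3)
    for m,uv in M: r+=list(proj(c,O+Rp@(np.array(m)/1e3))-f(*uv))
    return np.array(r)
q=least_squares(res,[0,0,0,0,0.],loss='soft_l1');print(q.x.round(2));print(q.fun.reshape(-1,2).round(1))
g=lambda p:res(np.array([p[0],p[1],0,0,p[2]]));q=least_squares(g,[0,0,0.]);print('flat',q.x.round(2),q.fun.reshape(-1,2).round(1).tolist())
# cradle rear edge for reference
for u,v in [(193,69),(432,69)]: print(D.T@(onz(c,f(u,v),.023)-PM)*1e3)
```

```text
[-0.15 -0.39 -0.93  1.5  -0.49]
[[-0.1 -0.2]
 [ 0.1  0.2]
 [ 0.7  0.2]
 [-0.4  0.2]
 [ 0.3 -0.4]
 [-0.5 -0.1]]
flat [ 0.78 -0.38 -0.52] [[-0.3, 0.1], [0.2, 0.5], [0.6, 0.2], [-0.4, 0.2], [0.2, -0.7], [-0.3, -0.3]]
[98.76663466 35.50714734 12.        ]
[ 98.75677579 -35.44318929  12.        ]
```

Emit:
servo_tool --deltas '[[[1,-0.2,0],[0,0,0],-1],[[1,-0.2,-2],[0,0,0],-1],[[1,-0.2,-4],[0,0,0],-1],[[1,-0.2,-5],[0,0,0],-1],[[1,-0.2,-5.8],[0,0,0],-1],[[1,-0.2,-5.8],[0,0,0],-1]]'

```text
t: 14.4
tool_pos: [0.5269, -0.1962, 0.0698]
tcp_rot: [-0.296, -2.066, 2.068]
contact_force: [0.2, -1.0, -0.2]
finger_gap: 0.303
```

Emit:
servo_tool --deltas '[[[0,0,-0.3],[0,0,0],-1],[[0,0,-0.5],[0,0,0],-1],[[0,0,-0.7],[0,0,0],-1],[[0,0,-0.7],[0,0,0],-1]]'

```text
t: 14.8
tool_pos: [0.5299, -0.1974, 0.0672]
tcp_rot: [-0.304, -2.067, 2.073]
contact_force: [-1.4, 1.2, 11.8]
finger_gap: 0.015
```

The press met resistance with the fingertips at z = 45.2 mm, and a fully home pack's top is at 45 mm. Now the catch.

Emit:
servo_tool --deltas '[[[0,0,2],[0,0,0],-1],[[0,0,4.5],[0,0,0],-1],[[3,-0.9,4.5],[0,0,0],-1],[[6,-1.8,4.5],[0,0,0],-1],[[8.3,-2.44,4.5],[0,0,0],-1],[[8.3,-2.44,4.5],[0,0,0],-1],[[8.3,-2.44,4.5],[0,0,0],-1]]'

```text
t: 15.5
tool_pos: [0.6129, -0.2218, 0.1124]
tcp_rot: [-0.303, -2.067, 2.073]
contact_force: [0.9, 0.3, -0.3]
finger_gap: 0.004
```

Run:
```python
from h import *
s=report()
im,c=snap('wrist','w11.png',1.5)
im,c=snap('side','s11.png',1)
p=proj(c,PM).astype(int)
o=cv2.cvtColor(im,cv2.COLOR_RGB2BGR)[p[1]-60:p[1]+40,p[0]-60:p[0]+60]
cv2.imwrite('pics/s11c.png',cv2.resize(o,None,fx=6,fy=6,interpolation=cv2.INTER_CUBIC))
```

```text
t 15.5 pitch 0.31 yawerr -0.02 roll -0.12
TCP dock mm [ 92.    0.  101.4] nose [62.9 -0.  63.4] heel [ 1.349e+02 -1.000e-01  6.380e+01]
F dock [ 0.8  0.5 -0.3] T [ 0.09  0.11 -0.01] gap 0.004
```

View pics/s11c.png

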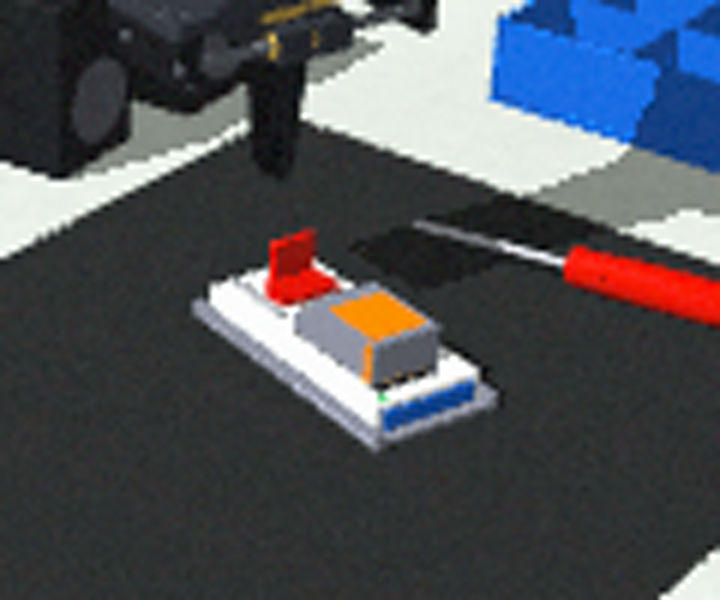

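The side picture shows the pack lying flat in the dock, and the closed fingers at (275,165), behind and above the red tab at (290,260). I'll descend behind the tab.

Emit:
servo_tool --deltas '[[[0,0,-2],[0,0,0],-1],[[0,0,-4],[0,0,0],-1],[[0,0,-5],[0,0,0],-1],[[0,0,-5],[0,0,0],-1]]'

```text
t: 16.0
tool_pos: [0.6101, -0.2207, 0.0601]
tcp_rot: [-0.299, -2.067, 2.069]
contact_force: [-0.3, -0.3, -0.4]
finger_gap: 0.01
```

Emit:
servo_tool --deltas '[[[-0.3,0.08,0],[0,0,0],-1],[[-0.6,0.17,0],[0,0,0],-1],[[-0.9,0.25,0],[0,0,0],-1],[[-1.1,0.32,0],[0,0,0],-1],[[-1.1,0.32,0],[0,0,0],-1]]'

```text
t: 16.5
tool_pos: [0.5994, -0.2177, 0.061]
tcp_rot: [-0.3, -2.067, 2.071]
contact_force: [1.2, -1.3, 1.4]
finger_gap: 0.003
```

Run:
```python
from h import *
s=report()
```

```text
t 16.5 pitch 0.12 yawerr -0.03 roll -0.1
TCP dock mm [77.9  0.1 50. ] nose [48.7  0.1 12.2] heel [1.207e+02 1.000e-01 1.230e+01]
F dock [ 1.5 -0.9  1.4] T [ 0.04 -0.13 -0.03] gap 0.003
```

Emit:
servo_tool --deltas '[[[-0.4,0.12,0],[0,0,0],-1],[[-0.8,0.23,0],[0,0,0],-1],[[-1.1,0.32,0],[0,0,0],-1],[[-1.1,0.32,0],[0,0,0],-1]]'

```text
t: 16.9
tool_pos: [0.5901, -0.215, 0.0617]
tcp_rot: [-0.307, -2.068, 2.074]
contact_force: [7.8, -1.6, -3.1]
finger_gap: 0.003
```

Run:
```python
from h import *
s=report()
```

```text
t 16.9 pitch 0.47 yawerr -0.05 roll -0.1
TCP dock mm [68.2  0.1 50.7] nose [39.2  0.1 12.6] heel [111.2  -0.   13.2]
F dock [ 7.9  0.7 -3.1] T [ 0.11 -1.43  0.01] gap 0.003
```

Emit:
servo_tool --deltas '[[[-0.2,0.06,0],[0,0,0],-1],[[-0.4,0.12,0],[0,0,0],-1],[[-0.4,0.12,0],[0,0,0],-1]]'

```text
t: 17.2
tool_pos: [0.5896, -0.2149, 0.0621]
tcp_rot: [-0.32, -2.07, 2.081]
contact_force: [14.8, -3.2, -10.4]
finger_gap: 0.002
```

Run:
```python
from h import *
s=report()
```

```text
t 17.2 pitch 1.13 yawerr -0.08 roll -0.12
TCP dock mm [67.7  0.1 51.1] nose [39.2  0.  12.7] heel [ 1.112e+02 -1.000e-01  1.410e+01]
F dock [ 15.1   1.1 -10.4] T [ 0.13 -2.85 -0.07] gap 0.002
```

Emit:
servo_tool --deltas '[[[0.5,-0.15,0],[0,0,0],-1],[[1.2,-0.35,0],[0,0,0],-1],[[1.2,-0.35,3],[0,0,0],-1],[[1.2,-0.35,6],[0,0,0],-1],[[-3,0.9,7],[0,0,0],-1],[[-6,1.8,7],[0,0,0],-1],[[-7,2,7],[0,0,0],-1],[[-7,2,7],[0,0,0],-1]]'

```text
t: 18.0
tool_pos: [0.5185, -0.1946, 0.1317]
tcp_rot: [-0.319, -2.07, 2.08]
contact_force: [0.6, 0.4, 0.0]
finger_gap: 0.007
```

Emit:
servo_tool --deltas '[[[0,0,0],[0,0,0],-1]]'

```text
t: 18.1
tool_pos: [0.5191, -0.1949, 0.1318]
tcp_rot: [-0.32, -2.07, 2.08]
contact_force: [0.0, -0.5, 0.2]
finger_gap: 0.006
```

Run:
```python
from h import *
s=report()
im,c=snap('wrist','w12.png',1)
o=cv2.cvtColor(im,cv2.COLOR_RGB2BGR)[60:260,150:400]
cv2.imwrite('pics/w12c.png',cv2.resize(o,None,fx=3,fy=3,interpolation=cv2.INTER_CUBIC))
import pickle;pickle.dump((im,c,s),open('w12.pkl','wb'))
```

```text
t 18.1 pitch 1.09 yawerr -0.11 roll -0.12
TCP dock mm [ -5.6  -0.6 120.8] nose [-34.2  -0.6  82.5] heel [37.8 -0.8 83.8]
F dock [ 0.2 -0.5  0.2] T [0.09 0.02 0.04] gap 0.006
```

View pics/w12c.png

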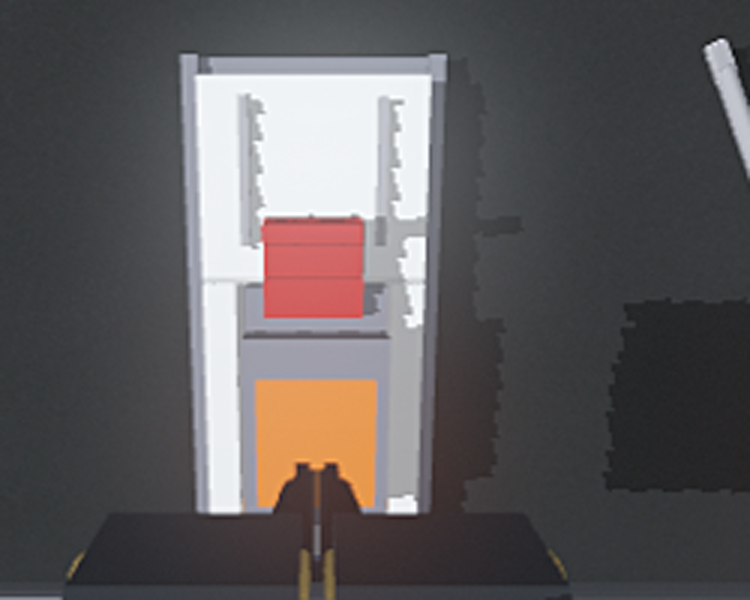

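The picture shows the catch's lip now over the ledge, with its front edge at crop row 318 and the pack step at 335. I'll measure its travel.

Run:
```python
from h import *
import pickle
f=lambda u,v:np.array(((u+.5)/3-.5+150,(v+.5)/3-.5+60))
for fn,l,tb,ed,st in [('w10.pkl',263,(311,161),(313,69),(315,334)),('w12.pkl',318,(313,218),(313,75),(316,337))]:
    im,c,s=pickle.load(open(fn,'rb'))
    X=lambda p,z:(D.T@(onz(c,f(*p),z)-PM)*1e3)[0].round(2)
    print('lip',X((313,l),.0325),X((313,l),.0365),'tabtop',X(tb,.0585),'cradle edge',X(ed,.023),'packstep',X(st,.045))
```

```text
lip 42.57 42.94 tabtop 71.58 cradle edge 98.76 packstep 23.03
lip 26.99 27.58 tabtop 57.81 cradle edge 98.61 packstep 23.2
```

Emit:
servo_tool --deltas '[[[-1,0,3],[0,0,0],-1],[[-3,0,6],[0,0,0],-0.5],[[-5,0,9],[0,0,0],0],[[-5,0,9],[0,0,0],0]]'

```text
t: 18.55
tool_pos: [0.471, -0.1965, 0.227]
tcp_rot: [-0.329, -2.069, 2.086]
contact_force: [0.7, -0.4, 0.8]
finger_gap: 0.2
```

Run:
```python
from h import *
s=report()
snap('scene','e.png',1.5)
for n in ['pack','spare']: print(n,[(d['bbox'],round(d['conf'],2)) for d in find_in(n,'scene')][:1])
im,c=snap('side','se.png',1)
p=proj(c,PM).astype(int)
o=cv2.cvtColor(im,cv2.COLOR_RGB2BGR)[p[1]-60:p[1]+40,p[0]-60:p[0]+60]
cv2.imwrite('pics/sec.png',cv2.resize(o,None,fx=6,fy=6,interpolation=cv2.INTER_CUBIC))
```

```text
t 18.55 pitch 1.55 yawerr -0.14 roll -0.23
TCP dock mm [-51.3 -15.7 216. ] nose [-79.6 -15.7 177.4] heel [ -7.6 -15.9 179.4]
F dock [ 0.8 -0.2  0.8] T [ 0.    0.07 -0.07] gap 0.2
pack [([203.8, 135.1, 231.8, 160.8], 0.58)]
spare [([351.8, 221.0, 385.2, 256.3], 0.72)]
```

View pics/sec.png

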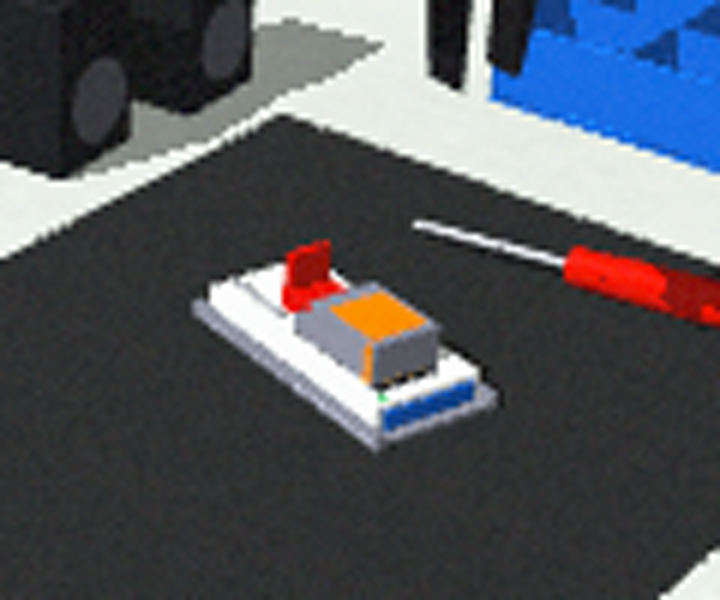

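View pics/e.png

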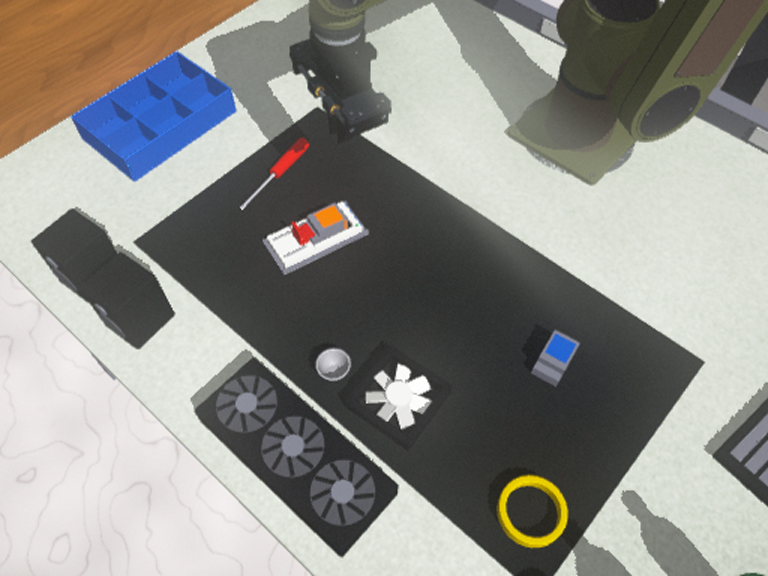

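The pictures show the pack flat in the dock with the catch closed over its ledge (tab at (307,275) in the side crop). Everything else is where it was, and the hand is clear.

```bash
python3 -c "
from station import arm
print(arm.hand_in())"
```

```text
the job is handed in; nothing more can be done
None
```

The orange-banded pack is in the dock, flat and fully home, with the red catch closed over its ledge. I handed the job in at about 18.6 s with the hand clear; no verdict is reported.

**What I did:** I tipped the pack about 25° and lowered its nose behind the sprung bar. I pushed the bar to its stop (peak about 8 N), rocked the heel down and released the pack. I then pressed it lightly with about 12 N and slid the catch until it stopped.

**Last checks:**
- **Seating:** The spring force just before release was 3.6 N, which matches a seated pack. The fingertips then met the pack's top at 45.2 mm, where 45 mm is fully home.
- **Catch:** The lip moved about 15.5 mm and the tab about 13.8 mm by camera, against 15 mm for full travel. The two differ by roughly the measurement error. The catch also stopped firmly under a 15 N push.
- **Surroundings:** The blue-banded pack and the other items look unmoved in the last scene picture.

**What disagreed:**
- During the rocking, the nose height estimate read 1.5 to 2.5 mm too high. It came back to 0 once the pack was seated.
- A free camera fit of the released pack showed 1.5° of pitch. A flat fit also matched to within a pixel, and the press contact and the closed catch both point to flat.

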